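Put the stray jar through the sprung gate of the hold lane

TASK

The open jar of light ochre paste that stands apart, in line with the label roll and the tally counter, is on hold. Stand it upright in the open mouth of the steel hold lane, in front of the orange sprung gate, then push it along the lane floor so that the jar itself swings the gate open, on until the gate has sprung fully shut behind it, and let go of it there. Keep the jar upright, do not lift it over the gate, do not touch the gate with the gripper, and leave the label roll, the tally counter and the gold cap beside the work where they are.

Things in the scene. Friction and masses are not known exactly. Their poses are not given: they have to be found in the camera images.
- ochre_jar_mid (a point): Centre, half-way up (56 mm above the underside), of the loose open glass jar of light ochre paste: 112 mm high, round, 70 mm across up to 70 mm above the underside, tapering to 59 mm at the rim; about 0.43 kg; z up. Grip it from above round the neck, some 90 mm above its underside. It stands in a row with the label roll and tally counter; fixed jars 113 mm high stand left of the row.
- lane: Fixed stainless hold lane, open at the top. Origin: lane centre line, line of the shut gate, worktop height. x points along the lane, from the mouth inward; y left, z up. Floor 3 mm thick; side rails 45 mm high, inner faces at y = +-48 mm, from the mouth at x = -70 mm to the end wall's inner face at x = 192 mm; 20 mm flares before the mouth. Highest point: hinge bracket on the left rail, 61 mm.
- mouth (a point): Point on the top of the lane's floor, on its centre line in the mouth, 60 mm before the gate line: a jar standing here is clear of the shut gate. Axes as the lane's.
- hinge (a point): Gate's upright hinge, at lane x = 0, y = 47 mm, 25 mm above the worktop. The orange leaf reaches 82 mm from it, 4 mm thick, from 9 to 49 mm above the worktop. A jar on the centre line swings it to about 1.45 rad and is clear of the closing leaf once the jar's axis is 107 mm past the gate line; the end wall stops the jar at 157 mm.
- gate (a joint): Angle of the orange sprung gate across the lane (rad): 0 shut, positive swung inward (the only way it goes), up to 1.6. A spring shuts it by itself (0.05 N m when shut, 0.2 N m wide open: the jar feels up to about 6 N).
- roll_mid (a point): Centre of the loose white label roll standing on its flat side, 66 mm across, 39 mm high. Leave it alone.
- tally_mid (a point): Centre of the loose white tally counter, about 44 x 51 mm, 30 mm high. Leave it alone.
- cap_near_mid (a point): Centre of the loose gold jar cap, 64 mm across, 10 mm high, lying near the front edge of the worktop. Leave it alone.
Not all that is in view belongs to the job. There is more than one size of the part that bears ochre_jar_mid; the job needs the middle-sized.

How it is judged:
On the way, in this order (a step that is already met when the one before it is completed fails the run):
1. the jar is upright and low in the lane's mouth, in front of the shut gate (x of ochre_jar_mid in the frame of lane between -0.11 and -0.025 m and y of ochre_jar_mid in the frame of lane between -0.025 and 0.025 m and z of ochre_jar_mid in the frame of lane below 0.079 m and angle between ochre_jar_mid's own z axis and vertical below 0.25 rad and value of joint gate below 0.15 rad), for 0.1 s.
2. the jar, low in the lane, holds the gate wide open (value of joint gate above 0.9 rad and contact force between ochre_jar and gate above 0.1 N and x of ochre_jar_mid in the frame of lane between -0.02 and 0.12 m and z of ochre_jar_mid in the frame of lane below 0.079 m), for 0.1 s.
At the end, for the whole second after the job is handed in: The ochre jar stands upright (within 0.08 rad) and still on the lane floor, between the rails and between the gate and the end wall (its axis 100 to 165 mm past the gate line), and the gate is shut (under 0.06 rad) (value of joint gate below 0.06 rad and x of ochre_jar_mid in the frame of lane between 0.1 and 0.165 m and y of ochre_jar_mid in the frame of lane between -0.022 and 0.022 m and z of ochre_jar_mid in the frame of lane between 0.053 and 0.065 m and angle between ochre_jar_mid's own z axis and vertical below 0.08 rad and linear speed of ochre_jar below 0.02 m/s); the robot touches nothing.
It fails at once if the gripper or arm presses on the gate (over 1 N) (contact force between any of the fingers, the arm and gate above 1 N).
It fails at once if the jar is tipped by more than 0.5 rad (angle between ochre_jar_mid's own z axis and vertical above 0.5 rad).
It fails at once if the jar is lifted over the gate (its underside more than 30 mm up inside the lane, past the gate line) (x of ochre_jar_mid in the frame of lane between 0 and 0.19 m and y of ochre_jar_mid in the frame of lane between -0.045 and 0.045 m and z of ochre_jar_mid in the frame of lane above 0.086 m).
It fails at once if the label roll, the tally counter or the gold cap is moved by more than 30 mm (distance of any of roll_mid, tally_mid, cap_near_mid from where it was at the start of the episode above 0.03 m).
It also fails if it takes over 51 s, if anything falls off the work surface, if the arm or the gripper's body presses on something with over 40 N, if the wrist force passes 120 N, or if a joint passes its speed limit or range.

ROBOT

A 6-joint arm with a two-finger parallel gripper is mounted at the origin on a cart in front of the work surface, level with it; the furniture and walls round the work are solid. World frame = base frame: x ahead of the robot, y to its left, z up, the work surface at z = 0. Lengths are in m, angles in rad, forces in N, time in s.
With the tool pointing down it reaches from about 0.35 to 0.85 m from the base axis. Payload 8.1 kg.
Tool frame: the origin (TCP) lies at the very end of the fingers, on their centre line; the grasp point (between the pads) lies 19 mm behind it; x points along the fingers, y is the direction in which the jaws open and shut, and the axes are right-handed (so a half turn about x gives the same grasp; the last joint's range is limited). The gripper opens to 93 mm and grips with 3 to 60 N. Pads are 15 mm wide; open, the fingers measure 128 mm over their backs; the gripper's body (75 mm by 188 mm) begins 65 mm behind the grasp point.
Start: joints at [1.12, 0.13, 1.488, -0, 1.523, -0.085], TCP at [0.215, 0.56, 0.219] pointing down, gripper open.
Joint ranges: [-2.96, 2.96], [-0.89, 2.26], [0.02, 2.5], [-1.34, 4.48], [0, 2.73], [-2.66, 2.66]. Speed limits (rad/s): [2.39, 2.39, 2.79, 3.14, 3.14, 3.14].

INTERFACE

Orientations are given as a rotation vector (axis times angle).
In Python, from plant import * gives the robot as it stands. The module is installed in compiled form; this text tells all that it offers.
- The arm moves only by the tool apply_moves, never from a script. Its argument "series" is a list of rows, each an object with "jaw": the gripper's target within -1 to 1 (shut at 1, half-way at 0, fully open at -1); "linear": the shift along the tool's x, y, z normalised to -1 to 1, where 1 is 0.6 m, a list of three; "roll": the turn about the tool's x normalised to -1 to 1, where 1 is 30 degrees. A call has 1 to 20 rows; each row is the pose to reach, as a shift and turn from the pose measured when the call began, along the tool's axes at that moment; what a row does not reach only later rows make up. A row lasts 1/8 s, in which the tool goes at most 62.5 mm and 10.7 degrees, less where a joint would pass 70% of its speed; a pose out of reach is approached as far as the arm can. A call with a number of a shift or a turn outside -1 to 1 is refused whole. A call with a gripper value outside its range is refused whole. The fingers move at their own pace and stop on an object; "force" is the grip in N (left out, the last holds). Time passes only in rows, so rows that repeat a pose let the fingers close. It gives the time, the measured TCP pose, the force and the opening at its end, in the units of the state.
- read_state(): the state, without advancing time (a new reading comes with each control period).
- read_camera(name): name is "scene" or "top" or "wrist"; returns a dict with "pixels" (384x512x3 uint8, blue, green, red), "intrinsics" (3x3 intrinsics, pixels), "rvec" (rotation vector, rad) and "tvec" (3), from world to camera coordinates, as OpenCV has them; the wrist camera has in their place "tool_from_camera" (4x4, takes a point from camera to tool coordinates, whose origin is the TCP and whose axes are the tool frame's). Camera axes: x right, y down, z forward; pixel columns grow to the right and rows downward; lengths in m; the calibration is good to about 2 mm. A picture is of the moment at which its call begins: read the wrist's pose just before it. There is no depth.
- close_job(): hands the job in, once; it reports no verdict.
The state is a dict: "t": time; "q": joint angles; "dq": joint speeds; "joint_torque": joint torques, N m; "tool_pos": TCP position; "orientation": TCP orientation; "force": force on the tool from outside, world axes, zero at the start; "wrist_torque": the same for the moment, N m; "opening": finger opening in m.
Only numpy, scipy, OpenCV 4.12 (cv2) and the standard library are available. Lean on these libraries where they do the work, as an engineer would, in place of code of your own. Each camera call takes 0.05 s, during which the arm holds its last target. There are 200 camera calls.

## Working session

There is one attempt and no reset: what is moved stays moved. The work goes in short steps, Python scripts to look and compute and a tool call to move; the robot and the scene stay as the last step left them, time stands still between calls to the robot, and variables do not carry over. Pictures are saved under pics/ and viewed, about 8 in all and at most 12, crops included, and the job is handed in when it is done.

Besides the shell and the picture viewer there is one more tool, called after ">>>" as name(argument=value, ...) on one line, values as JSON. apply_moves: Moves the arm, as the interface text tells. Its arguments: {"type":"object","properties":{"series":{"type":"array"},"force":{"type":"number"}},"required":["series"]}

```bash
mkdir -p pics; cat > h.py <<'E'
from plant import *
import numpy as np, cv2
def cam(name):
    s=read_state(); c=read_camera(name); K=np.array(c["intrinsics"])
    if name=="wrist":
        T=np.eye(4);T[:3,:3]=cv2.Rodrigues(np.array(s["orientation"]))[0];T[:3,3]=s["tool_pos"]
        W=T@np.array(c["tool_from_camera"]);R=W[:3,:3].T;t=-R@W[:3,3]
    else: R=cv2.Rodrigues(np.array(c["rvec"]))[0];t=np.array(c["tvec"]).ravel()
    return np.array(c["pixels"]),K,R,t
def ray(K,R,t,uv,z):
    d=R.T@np.linalg.inv(K)@np.array([uv[0],uv[1],1.]);o=-R.T@t
    return o+d*(z-o[2])/d[2]
def proj(K,R,t,p):
    q=K@(R@np.array(p)+t);return q[:2]/q[2]
E
python3 - <<'E'
from h import *
s=read_state();print(s)
for n in("scene","top"):
    im,K,R,t=cam(n);cv2.imwrite(f"pics/{n}0.png",im);np.savez(f"{n}0.npz",im=im,K=K,R=R,t=t);print(n,-R.T@t,K[0,0])
a=np.load("scene0.npz")["im"];b=np.load("top0.npz")["im"]
cv2.imwrite("pics/t0.png",cv2.resize(b,(800,600),interpolation=cv2.INTER_CUBIC))
cv2.imwrite("pics/s0.png",cv2.resize(a,(800,600),interpolation=cv2.INTER_CUBIC))
E
```

```text
{'t': 0.0, 'q': array([ 1.11961601e+00,  1.31125741e-01,  1.48929572e+00,  2.24714678e-05,
        1.52300159e+00, -8.54198961e-02]), 'dq': array([ 0.00053278, -0.00097862, -0.00038795,  0.00025586, -0.00133518,
       -0.00079936]), 'joint_torque': array([ 1.15293820e-03, -5.59812748e+01, -4.91777515e+01,  7.70584960e-02,
        3.47268849e-02, -1.18049679e-04]), 'tool_pos': array([0.21432575, 0.55979726, 0.21759958]), 'orientation': array([ 0.28561068,  1.5521862 , -0.28838652]), 'force': array([ 0.34650285, -0.12545184, -0.17654336]), 'wrist_torque': array([-0.0083704 ,  0.01001655,  0.01842645]), 'opening': 0.09321552375693205}
scene [ 0.16127126 -0.67339042  0.78573477] 405.07164989267
top [ 0.40913381 -0.17927397  1.34726524] 488.7507630998132
```

View pics/t0.png

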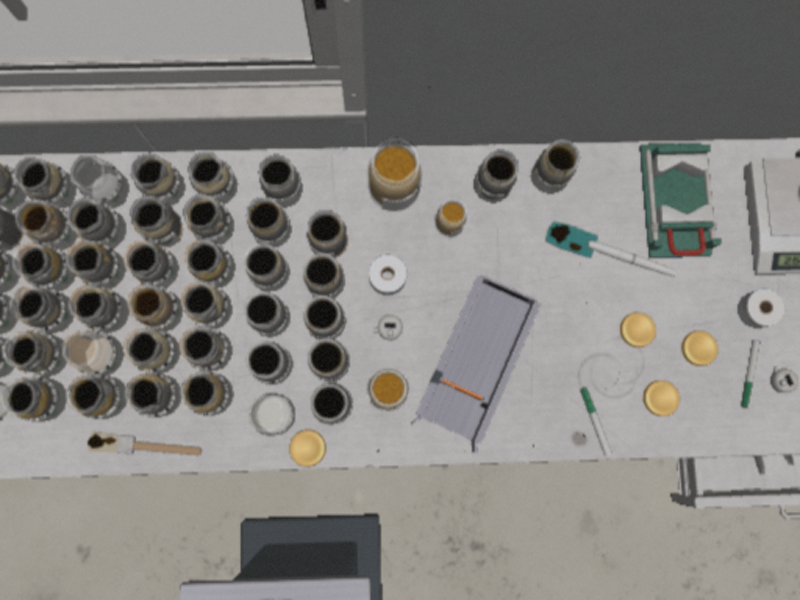

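View pics/s0.png

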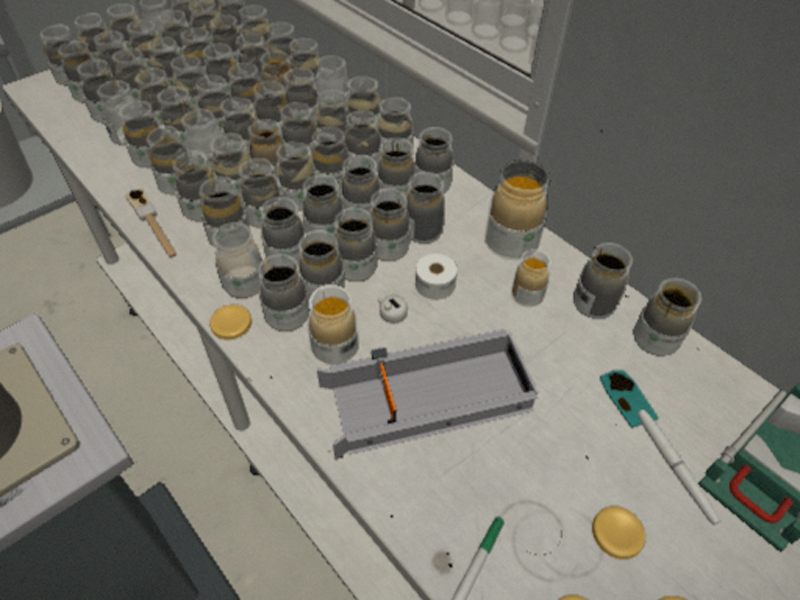

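Candidates for the ochre jar in the top view (800x600 pixels): large (395,170), small (452,216) and middle (388,388). The middle one fits, because it stands in column with the roll (388,273) and the tally counter (388,326). The lane runs from its mouth at about (447,428) to its end at (510,290), with the gate at (462,389). I'll confirm in one enlarged crop.

```bash
python3 - <<'E'
from h import *
d=np.load("top0.npz");im=d["im"]
c=im[170:292,225:350];cv2.imwrite("pics/c1.png",cv2.resize(c,None,fx=4.8,fy=4.8,interpolation=cv2.INTER_CUBIC)[:600])
K,R,t=d["K"],d["R"],d["t"]
f=.64
hsv=cv2.cvtColor(im,cv2.COLOR_BGR2HSV)
m=cv2.inRange(hsv,(3,170,120),(14,255,255));m[:,:270]=0;m[:,:]*=1
m2=np.zeros_like(m);m2[230:265,270:320]=m[230:265,270:320]
ys,xs=np.nonzero(m2);p=np.c_[xs,ys];print(len(p),cv2.minAreaRect(p))
for n,uv,z in[("jarpaste",(388,388),.085),("roll",(388,273),.039),("tally",(389,326),.03),("cap",(308,448),.01)]:
    print(n,ray(K,R,t,np.array(uv)*f,z))
E
```

```text
4 ((298.5000305175781, 250.50003051757812), (12.082619667053223, 0.10153460502624512), 23.962486267089844)
jarpaste [ 0.46156091 -0.1989367   0.085     ]
roll [ 0.66286463 -0.20533586  0.039     ]
tally [ 0.57087033 -0.20458172  0.03      ]
cap [ 0.36617449 -0.05984917  0.01      ]
```

View pics/c1.png

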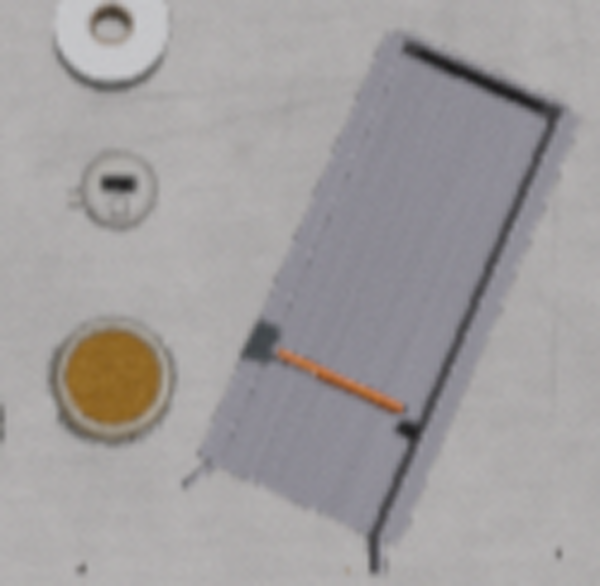

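The crop confirms it: the middle jar's rim is at crop (112,378), beside the tally counter (118,190) and the roll (110,30). The gate leaf runs from (278,354) to (405,411). The dark right inner rail runs from (552,118) to (373,535), and the bracket is at (262,341).

```bash
python3 - <<'E'
from h import *
d=np.load("top0.npz");K,R,t=d["K"],d["R"],d["t"]
e=np.load("scene0.npz")
T=lambda u,v,z:ray(K,R,t,(225+(u+.5)/4.8-.5,170+(v+.5)/4.8-.5),z)[:2]
S=lambda u,v,z:ray(e["K"],e["R"],e["t"],(u*.64,v*.64),z)[:2]
print("jar top",T(112,378,.112),"rim left/right",T(53,378,.112),T(173,378,.112),"scene rim",S(332,305,.112))
print("fixed jar",ray(K,R,t,(330*.64,402*.64),.113))
g0,g1=T(278,354,.049),T(405,411,.049);print("gate",g0,g1,np.linalg.norm(g1-g0))
print("scene gate",S(381,361,.049),S(394,413,.049))
for z in(.003,.045):
  a,b=T(552,118,z),T(373,535,z);v=b-a;print("R rail z",z,a,b,np.hypot(*v),np.degrees(np.arctan2(-v[1],-v[0])))
print("end wall",T(405,46,.045),T(555,112,.045))
print("outer left",T(390,32,.045),T(200,455,.045),"outer right",T(580,110,.045),T(402,545,.045))
s=read_state();print(cv2.Rodrigues(s["orientation"])[0].round(3))
E
```

```text
jar top [ 0.46038159 -0.19755252] rim left/right [ 0.46126432 -0.16668184] [ 0.45946799 -0.22950295] scene rim [ 0.46110629 -0.20916394]
fixed jar [ 0.44077645 -0.10506668  0.113     ]
gate [ 0.47354674 -0.29046742] [ 0.44032132 -0.3592431 ] 0.07638077439119947
scene gate [ 0.48011989 -0.29029563] [ 0.44030323 -0.36407451]
R rail z 0.003 [ 0.60801155 -0.45942936] [ 0.37244718 -0.34417187] 0.26224960881379616 -26.071687423453252
R rail z 0.045 [ 0.60179784 -0.45067623] [ 0.37359341 -0.33901983] 0.25405592558818285 -26.07168742345324
end wall [ 0.6451599  -0.36956706] [ 0.60517311 -0.45257107]
outer left [ 0.65343003 -0.36143741] [ 0.41969871 -0.24571   ] outer right [ 0.60594225 -0.466795  ] [ 0.36773274 -0.35468105]
[[-0.001  0.358  0.934]
 [-0.001  0.934 -0.358]
 [-1.    -0.002 -0.   ]]
```

>>> apply_moves(series=[{"jaw": -1,"linear": [-0.02,-0.437,0.535],"roll": 1},{"jaw": -1,"linear": [-0.02,-0.437,0.535],"roll": 1},{"jaw": -1,"linear": [-0.02,-0.437,0.535],"roll": 1},{"jaw": -1,"linear": [-0.02,-0.437,0.535],"roll": 1},{"jaw": -1,"linear": [-0.02,-0.437,0.535],"roll": 1},{"jaw": -1,"linear": [-0.02,-0.437,0.535],"roll": 1},{"jaw": -1,"linear": [-0.02,-0.437,0.535],"roll": 1},{"jaw": -1,"linear": [-0.02,-0.437,0.535],"roll": 1},{"jaw": -1,"linear": [-0.02,-0.437,0.535],"roll": 1}], force=25)

```text
t: 1.23
tool_pos: [0.42, 0.2005, 0.2298]
orientation: [0.693, 1.458, -0.696]
force: [-0.4, 0.6, -0.1]
opening: 0.0927
```

>>> apply_moves(series=[{"jaw": -1,"linear": [0,-0.15,0.265],"roll": 1},{"jaw": -1,"linear": [0,-0.15,0.265],"roll": 1},{"jaw": -1,"linear": [0,-0.15,0.265],"roll": 1},{"jaw": -1,"linear": [0,-0.15,0.265],"roll": 1},{"jaw": -1,"linear": [0,-0.15,0.265],"roll": 1}])

```text
t: 1.85
tool_pos: [0.4499, 0.0216, 0.2298]
orientation: [1.09, 1.282, -1.093]
force: [-0.4, 0.5, -0.4]
opening: 0.0929
```

>>> apply_moves(series=[{"jaw": -1,"linear": [0,-0.051,0.363],"roll": 1},{"jaw": -1,"linear": [0,-0.051,0.363],"roll": 1},{"jaw": -1,"linear": [0,-0.051,0.363],"roll": 1},{"jaw": -1,"linear": [0,-0.051,0.363],"roll": 1},{"jaw": -1,"linear": [0,-0.051,0.363],"roll": 1},{"jaw": -1,"linear": [0,-0.051,0.363],"roll": 1}])

```text
t: 2.6
tool_pos: [0.4548, -0.1961, 0.2297]
orientation: [1.469, 1.018, -1.472]
force: [0.9, 0.7, -0.6]
opening: 0.0928
```

```bash
python3 - <<'E'
from h import *
s=read_state();print(s["tool_pos"],cv2.Rodrigues(s["orientation"])[0].round(3).tolist(),s["q"].round(2))
im,K,R,t=cam("wrist");np.savez("w0.npz",im=im,K=K,R=R,t=t);print(-R.T@t,R)
print("expected rim",proj(K,R,t,(.460,-.198,.112)),"TCP",proj(K,R,t,s["tool_pos"]))
cv2.imwrite("pics/w0.png",cv2.resize(im,(768,576)))
E
```

```text
[ 0.45479341 -0.1961198   0.22966789] [[-0.002, 0.935, -0.353], [0.0, -0.353, -0.935], [-1.0, -0.002, 0.0]] [-0.51 -0.16  1.75 -0.    1.55 -0.15]
[ 0.47842287 -0.13448709  0.39391652] [[ 0.93558513 -0.35309725 -0.00167291]
 [-0.34246557 -0.90854855  0.23928407]
 [-0.08601047 -0.2232977  -0.97094816]]
expected rim [261.53979433 193.60226119] TCP [255.72313011 238.28502545]
```

View pics/w0.png

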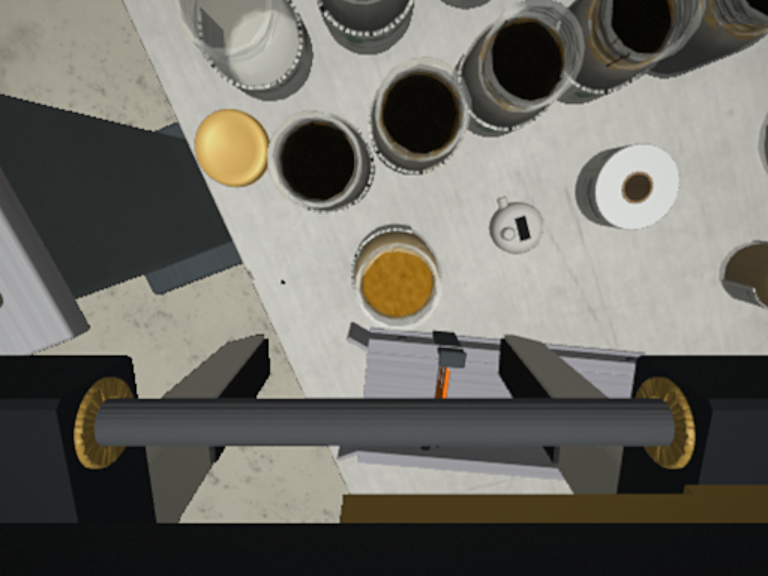

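The wrist view has the jar rim at (398,284), which is (265,189) full-resolution, within about 3 mm of the estimate. That puts the jar at about (0.462, -0.197). The gate is at (443,380), partly hidden. I'll align and descend round the neck.

>>> apply_moves(series=[{"jaw": -1,"linear": [0,0.012,-0.003],"roll": 0.17},{"jaw": -1,"linear": [0.06,0.012,-0.003],"roll": 0.17},{"jaw": -1,"linear": [0.13,0.012,-0.003],"roll": 0.17},{"jaw": -1,"linear": [0.2,0.012,-0.003],"roll": 0.17},{"jaw": -1,"linear": [0.25,0.012,-0.003],"roll": 0.17},{"jaw": -1,"linear": [0.2645,0.012,-0.003],"roll": 0.17},{"jaw": -1,"linear": [0.2645,0.012,-0.003],"roll": 0.17},{"jaw": 0.6,"linear": [0.2645,0.012,-0.003],"roll": 0.17},{"jaw": 1,"linear": [0.2645,0.012,-0.003],"roll": 0.17},{"jaw": 1,"linear": [0.2645,0.012,-0.003],"roll": 0.17},{"jaw": 1,"linear": [0.2645,0.012,-0.003],"roll": 0.17},{"jaw": 1,"linear": [0.2645,0.012,-0.003],"roll": 0.17},{"jaw": 1,"linear": [0.2645,0.012,-0.003],"roll": 0.17},{"jaw": 1,"linear": [0.2645,0.012,-0.003],"roll": 0.17}], force=25)

```text
t: 4.4
tool_pos: [0.4632, -0.1977, 0.0723]
orientation: [1.532, 0.96, -1.532]
force: [5.1, -2.3, 5.8]
opening: 0.0662
```

>>> apply_moves(series=[{"jaw": 1,"linear": [0,0,0],"roll": 0},{"jaw": 1,"linear": [-0.01,0,0],"roll": 0},{"jaw": 1,"linear": [-0.03,0,0],"roll": 0},{"jaw": 1,"linear": [-0.05,0,0],"roll": 0},{"jaw": 1,"linear": [-0.08,0,0],"roll": 0},{"jaw": 1,"linear": [-0.12,0,0],"roll": 0},{"jaw": 1,"linear": [-0.15,0,0],"roll": 0},{"jaw": 1,"linear": [-0.15,0,0],"roll": 0}], force=35)

```text
t: 5.4
tool_pos: [0.4644, -0.1983, 0.1647]
orientation: [1.533, 0.956, -1.529]
force: [0.3, -0.1, -6.1]
opening: 0.066
```

```bash
python3 - <<'E'
from h import *
s=read_state();print(s["tool_pos"],s["force"],s["opening"])
im,K,R,t=cam("scene")
p=s["tool_pos"];print(proj(K,R,t,p-[0,0,.071]),proj(K,R,t,p+[0,0,.041]))
a,b=im[130:300,130:340],cam("top")[0][150:320,210:420]
cv2.imwrite("pics/s1.png",cv2.resize(np.hstack([a,b]),(798,323),interpolation=cv2.INTER_CUBIC))
E
```

```text
[ 0.46441418 -0.19829508  0.16471138] [ 0.29987771 -0.11019581 -6.09165931] 0.06596268569218755
[211.19789858 196.77600321] [207.49893061 161.22500131]
```

View pics/s1.png

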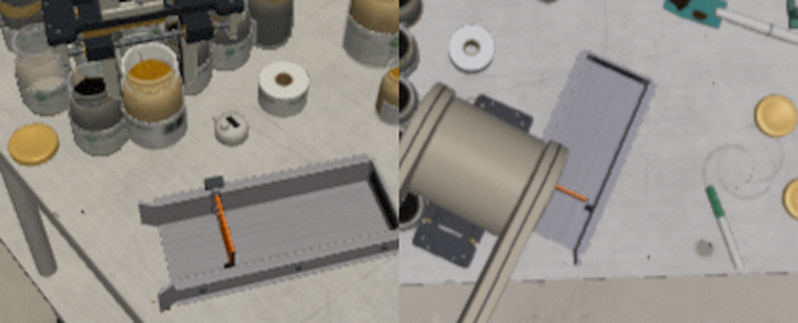

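The jar is lifted and held upright in the scene view (150,95), well above the rails. The gate at (225,225) is free. Next I carry it over the mouth and set it down.

>>> apply_moves(series=[{"jaw": 1,"linear": [0,-0.01,0.05],"roll": 0},{"jaw": 1,"linear": [0,-0.02,0.1],"roll": 0},{"jaw": 1,"linear": [0,-0.026,0.15],"roll": 0},{"jaw": 1,"linear": [0,-0.026,0.19],"roll": 0},{"jaw": 1,"linear": [0,-0.026,0.2],"roll": 0},{"jaw": 1,"linear": [0.02,-0.026,0.2],"roll": 0},{"jaw": 1,"linear": [0.05,-0.026,0.2],"roll": 0},{"jaw": 1,"linear": [0.075,-0.026,0.2],"roll": 0},{"jaw": 1,"linear": [0.075,-0.026,0.2],"roll": 0}])

```text
t: 6.62
tool_pos: [0.3957, -0.2972, 0.1146]
orientation: [1.532, 0.965, -1.534]
force: [-0.8, -0.7, -5.3]
opening: 0.0661
```

```bash
python3 - <<'E'
from h import *
s=read_state();print(s["tool_pos"],s["force"],s["opening"])
im,K,R,t=cam("scene");cv2.imwrite("pics/s2f.png",im)
w=cam("wrist")[0]
cv2.imwrite("pics/s2.png",np.hstack([cv2.resize(im[150:310,180:360],(450,400),interpolation=cv2.INTER_CUBIC),cv2.resize(w[170:384,100:450],(350,214)).repeat(1,0) if 0 else cv2.copyMakeBorder(w[130:384,80:430],0,146,0,0,cv2.BORDER_CONSTANT)]))
E
```

```text
[ 0.39567864 -0.29718163  0.11457678] [-0.78695385 -0.65892406 -5.30604241] 0.06612355759719225
```

View pics/s2.png

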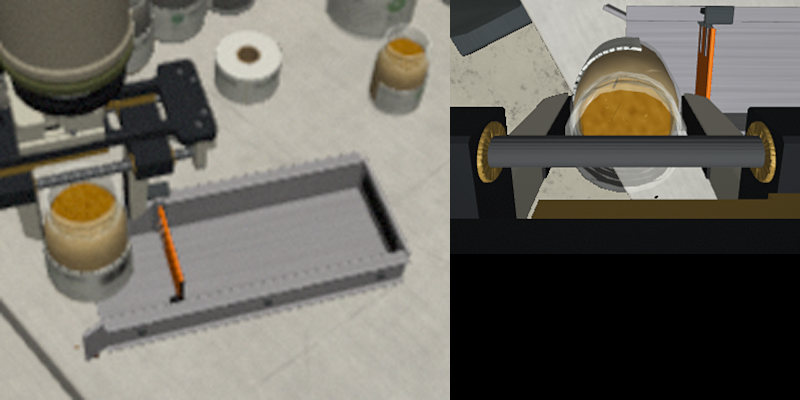

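The jar hangs upright over the mouth, at scene crop (88,240), with the shut gate at (170,250) ahead of it. I lower it now.

>>> apply_moves(series=[{"jaw": 1,"linear": [0.02,0,0],"roll": 0},{"jaw": 1,"linear": [0.04,0,0],"roll": 0},{"jaw": 1,"linear": [0.055,0,0],"roll": 0},{"jaw": 1,"linear": [0.062,0,0],"roll": 0},{"jaw": 1,"linear": [0.062,0,0],"roll": 0},{"jaw": 1,"linear": [0.062,0,0],"roll": 0}])

```text
t: 7.48
tool_pos: [0.3971, -0.2987, 0.08]
orientation: [1.532, 0.96, -1.532]
force: [-0.1, -1.1, -5.3]
opening: 0.0662
```

```bash
python3 - <<'E'
from h import *
s=read_state();print(s["tool_pos"],s["force"],s["opening"])
im,K,R,t=cam("scene")
u=np.array([.8996,-.4368]);n=np.array([.4368,.8996]);o=np.array([.456,-.328])
big=cv2.resize(im[150:310,170:350],(675,600),interpolation=cv2.INTER_CUBIC)
for x,y,z in[(-.07,.048,.045),(-.07,-.048,.045),(0,-.048,.045),(.192,.048,.045),(.192,-.048,.045),(0,.047,.049),(0,-.035,.049)]:
    q=(proj(K,R,t,[*(o+x*u+y*n),z])-[170,150])*3.75
    cv2.circle(big,tuple(int(v) for v in q),3,(0,255,0),-1)
cv2.imwrite("pics/s3.png",big)
E
```

```text
[ 0.39705862 -0.29873651  0.08004102] [-0.1305304  -1.12473183 -5.31512447] 0.06617221644003829
```

View pics/s3.png

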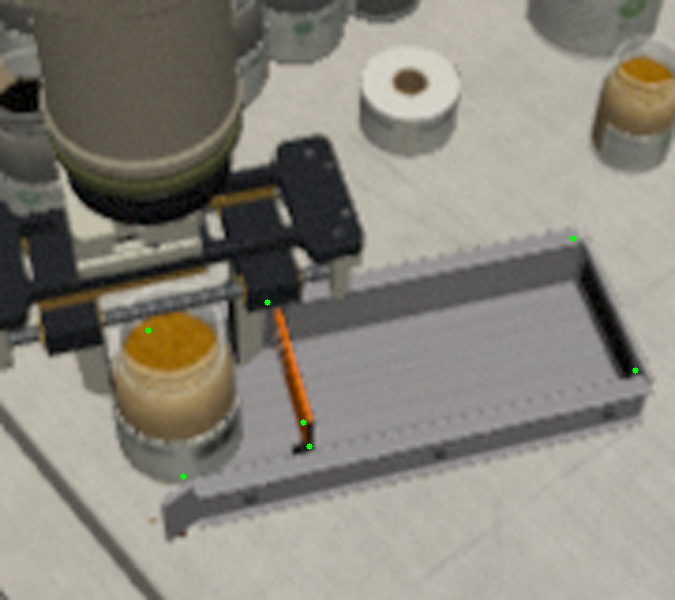

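The jar stands low between the rails at (178,400), in front of the shut gate at (293,370). The projected lane points agree to about 3 mm. I settle it onto the floor.

>>> apply_moves(series=[{"jaw": 1,"linear": [0.004,0,0.001],"roll": 0},{"jaw": 1,"linear": [0.008,0,0.002],"roll": 0},{"jaw": 1,"linear": [0.008,0,0.002],"roll": 0},{"jaw": 1,"linear": [0.008,0,0.002],"roll": 0}])

```text
t: 8.02
tool_pos: [0.3965, -0.2998, 0.0753]
orientation: [1.532, 0.96, -1.532]
force: [0.5, 0.0, -4.9]
opening: 0.0662
```

>>> apply_moves(series=[{"jaw": 1,"linear": [0.001,0.02,0],"roll": 0},{"jaw": 1,"linear": [0.001,0.05,0],"roll": 0},{"jaw": 1,"linear": [0.001,0.08,0],"roll": 0},{"jaw": 1,"linear": [0.001,0.11,0],"roll": 0},{"jaw": 1,"linear": [0.001,0.14,0],"roll": 0},{"jaw": 1,"linear": [0.001,0.17,0],"roll": 0},{"jaw": 1,"linear": [0.001,0.19,0],"roll": 0},{"jaw": 1,"linear": [0.001,0.2,0],"roll": 0},{"jaw": 1,"linear": [0.001,0.2,0],"roll": 0},{"jaw": 1,"linear": [0.001,0.2,0],"roll": 0}])

```text
t: 9.28
tool_pos: [0.5037, -0.3525, 0.0753]
orientation: [1.53, 0.961, -1.534]
force: [-4.9, -0.3, 2.3]
opening: 0.0662
```

```bash
python3 - <<'E'
from h import *
s=read_state();print(s["tool_pos"],s["force"],s["opening"])
im,K,R,t=cam("scene")
cv2.imwrite("pics/s4.png",cv2.resize(im[150:310,170:350],(675,600),interpolation=cv2.INTER_CUBIC))
E
```

```text
[ 0.50365882 -0.35253596  0.07525334] [-4.93895817 -0.29862416  2.30660697] 0.06621726640243017
```

View pics/s4.png

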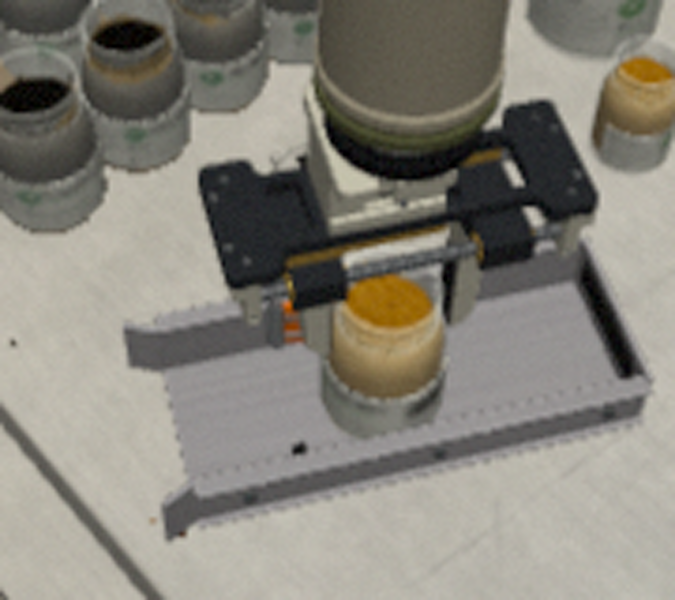

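The jar is past the gate line at (385,355), upright. The gate is swung open against the left rail at (292,320), and the force shows light floor contact. I go on to about 135 mm.

>>> apply_moves(series=[{"jaw": 1,"linear": [0,0.03,0],"roll": 0},{"jaw": 1,"linear": [0,0.06,0],"roll": 0},{"jaw": 1,"linear": [0,0.09,0],"roll": 0},{"jaw": 1,"linear": [0,0.115,0],"roll": 0},{"jaw": 1,"linear": [0,0.13,0],"roll": 0},{"jaw": 1,"linear": [0,0.136,0],"roll": 0},{"jaw": 1,"linear": [0,0.136,0],"roll": 0},{"jaw": 1,"linear": [0,0.136,0],"roll": 0},{"jaw": 1,"linear": [0,0.136,0],"roll": 0}])

```text
t: 10.45
tool_pos: [0.5772, -0.388, 0.0753]
orientation: [1.53, 0.96, -1.534]
force: [-1.2, 0.2, -1.1]
opening: 0.0665
```

```bash
python3 - <<'E'
from h import *
s=read_state();print(s["tool_pos"],s["force"],s["opening"])
im,K,R,t=cam("scene")
cv2.imwrite("pics/s5.png",cv2.resize(im[150:310,170:350],(675,600),interpolation=cv2.INTER_CUBIC))
E
```

```text
[ 0.57716172 -0.38801336  0.07534317] [-1.18331315  0.24694806 -1.08119029] 0.066521872162528
```

View pics/s5.png

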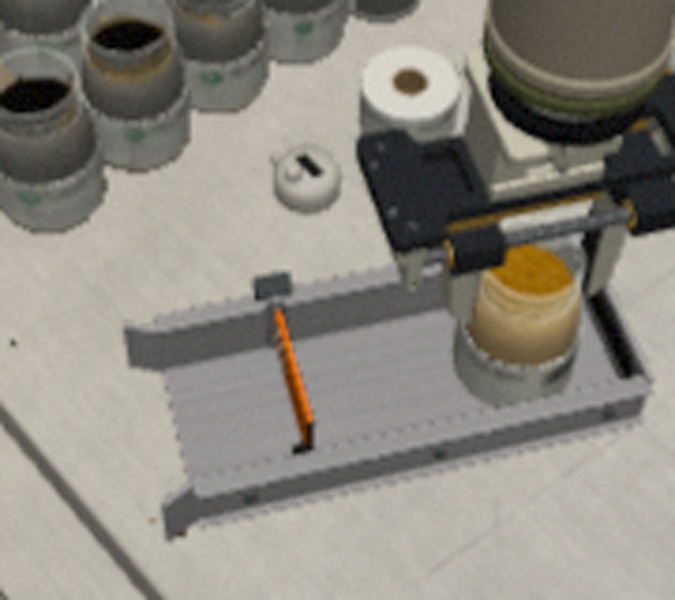

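The gate is sprung shut at (293,370), with the jar upright behind it at (520,330), about 135 mm past the gate line. I release and rise.

>>> apply_moves(series=[{"jaw": 0.2,"linear": [0,0,0],"roll": 0},{"jaw": -0.6,"linear": [0,0,0],"roll": 0},{"jaw": -1,"linear": [0,0,0],"roll": 0},{"jaw": -1,"linear": [0,0,0],"roll": 0},{"jaw": -1,"linear": [0,0,0],"roll": 0},{"jaw": -1,"linear": [-0.03,0,0],"roll": 0},{"jaw": -1,"linear": [-0.1,0,0],"roll": 0},{"jaw": -1,"linear": [-0.2,0,0],"roll": 0},{"jaw": -1,"linear": [-0.25,0,0],"roll": 0},{"jaw": -1,"linear": [-0.25,0,0],"roll": 0}])

```text
t: 11.75
tool_pos: [0.5791, -0.3891, 0.2316]
orientation: [1.531, 0.952, -1.529]
force: [-0.2, 0.4, -0.2]
opening: 0.0932
```

```bash
python3 - <<'E'
from h import *
s=read_state();print(s["tool_pos"],s["force"],s["opening"])
im,K,R,t=cam("scene");w=cam("wrist")[0]
cv2.imwrite("pics/s6.png",np.hstack([cv2.resize(im[150:310,170:350],(450,400),interpolation=cv2.INTER_CUBIC),cv2.copyMakeBorder(w[0:384,80:430],0,16,0,0,cv2.BORDER_CONSTANT)]))
E
```

```text
[ 0.57914744 -0.38914052  0.23160242] [-0.22649749  0.37887616 -0.23884219] 0.09317149555147931
```

View pics/s6.png

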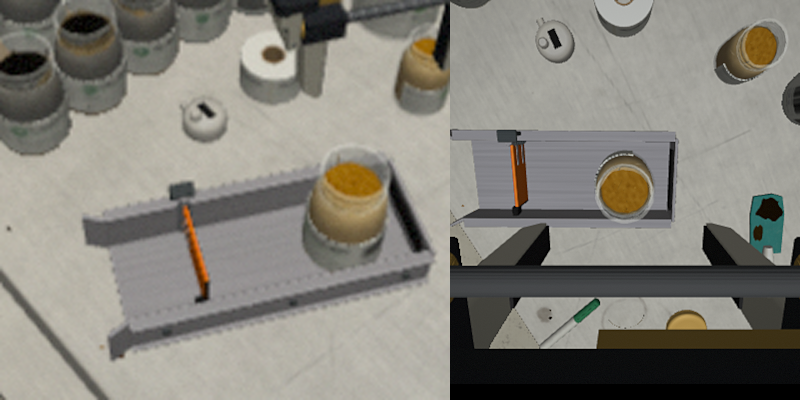

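The jar stands upright and free behind the shut gate, roughly centred, and the gripper is clear. Handing in.

```bash
python3 -c "
from plant import *
print(close_job())"
```

```text
the job is handed in; nothing more can be done
None
```

The middle-sized ochre jar is in the hold lane behind the shut gate, and I handed the job in at about 12 s of robot time. I gripped it by the neck, set it down low in the mouth, and pushed it along the floor so that it swung the gate open itself. I let go about 135 mm past the gate line and raised the gripper clear.

- **Last pictures:** the jar is upright, free and roughly centred between the rails. The gate is shut, and the label roll and tally counter look where they were. The tool read no load (under 0.5 N) with the gripper fully open.
- **Disagreement:** the top and scene cameras differed by about 3 mm on the lane's position, well within the tolerances.
- **Not checked:** the gold cap is outside the last pictures. The arm never went low near it.
- **Not certain:** at the mouth and at the start of the push the jar was probably up to about 1 mm off the floor. Part way through the push the force showed it touching.

The hand-in reported no verdict.

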